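# Spread the snap ring onto the axle stub

## Task

Take the snap-ring pliers by their handles, draw them back from under the rack's bridge, squeeze them so that the ring on their tips is fully spread, and lower the ring over the axle stub until it is level with the groove just above the bearing. Finish there holding: keep the pliers level and squeezed so that the ring stays spread around the groove, resting on the bearing lightly at most, not pressed onto it, and do not let go. Leave everything else on the bench where it is.

Things in the scene. Friction and masses are not known exactly. Their poses are not given: they have to be found in the camera images.
- pliers: reverse-action snap-ring pliers, a snap ring already fitted on their tips (it stays on). They lie level, 190 mm long, about 200 g, mass centre about 15 mm behind the pivot. Origin: on the pivot axis, level with the ring's underside; x points from handles to ring, z up. Squeezing the handles opens the tips and the ring. Jaws lie at the handles' height; two upright pins reach down to the ring
- pliers_grip (a point): midway between the two blue handles at mid height, 50 mm behind the pivot, 44 mm above the ring's underside: squeeze here, fingers closing across the pliers. Handles are 8 mm thick, 16 mm tall (36 to 52 mm above the ring's underside), from 27 to 131 mm behind the pivot. Width over the outer faces: about 55 mm here at rest (83 mm at the ends), 34 mm all along when squeezed to the stop
- ring_center (a point): centre of the dark steel snap ring's opening when fully spread, at mid thickness (2 mm above its underside), fixed to the pliers 67 mm ahead of the pivot on their x axis. Ring: 4 mm thick, about 45 mm wide, gap and lugs towards the pliers. At rest it passes only 32 mm; fully spread it clears the 35 mm axle by about 2.8 mm all round. At rest the ring lies 8 mm further ahead, its far end 34 mm beyond this point
- jaw_l (a joint): turn of each jaw of the pliers in rad (both turn alike): 0 at rest, 0.19 at the full stop, ring fully spread, handles parallel. Springs push back: at the stop 12 N per handle when squeezed 50 mm behind the pivot, 8 N at 70 mm, so a grip of 20 N or more keeps it at the stop
- rack: fixed wooden rack the pliers lie on: board 255 x 150 x 15 mm, origin in its underside below the pliers' pivot (within 5 mm), x along the pliers from handles to ring. The ring lies on the board; the handle ends lie on a wooden saddle 110 mm wide, 111 to 125 mm behind the origin, top 51 mm above the table
- bridge (a point): middle of the underside of the aluminium bridge over the ring on the rack: 37 mm above the table, 18 mm above the ring, 79 mm ahead of the rack's origin, 18 mm long along the pliers, 8 mm thick, 84 mm clear between its posts. The ring cannot be lifted out through it: squeeze, lift the pliers about 10 mm, draw them back (towards the handles) at least 45 mm, then lift
- groove (a point): centre of the groove of the upright axle stub, 77.5 mm above the table, on the axle's axis. The groove is 5 mm high, 31 mm in diameter and lies directly on top of the steel bearing (72 mm diameter, top face 75 mm above the table). The axle is 35 mm in diameter above the groove
- axle_top (a point): centre of the axle's end face, 110 mm above the table; the last 4 mm taper from 35 to 29 mm diameter
- spoon_blank: loose wooden spoon blank, 165 mm long, 10 mm thick; leave alone. Origin on its underside
- spatula_blank: loose wooden spatula blank, 190 mm long, 10 mm thick; leave alone. Origin on its underside
- glue_bottle: white plastic bottle with orange cap, 48 mm wide, 120 mm tall; leave alone. Origin under its centre
- sanding_block: cork sanding block 100 x 60 x 30 mm; leave alone. Origin under its centre
- wrench: steel wrench lying flat; leave alone
- jar: amber jar with yellow lid, 60 mm wide, 80 mm tall; leave alone. Origin under its centre
- spare_bearing: spare bearing lying flat, a steel ring 62 mm wide, 17 mm tall; leave alone. Origin under its centre
- stand: fixed stand of the axle stub: grey plate 130 x 130 x 22 mm, on it a green housing of 92 mm diameter up to 58 mm above the table, then the bearing and the axle; origin under its centre, on the table
There are look-alikes about, which are no part of the job. What is shaped like the stand but blue or red is not meant.

How it is judged (in metres and radians):
On the way, in this order (a step that is already met when the one before it is completed fails the run):
1. the ring is out from under the bridge and lifted off the rack (height (world z) of ring_center above 0.08 m and contact force between pliers and rack below 0.05 N and contact force between the fingers and pliers above 3 N), for 0.1 s.
2. the spread ring is over the end of the axle (z of ring_center in the frame of axle_top below -0.004 m and horizontal distance between ring_center and groove below 0.006 m and value of joint jaw_l above 0.15 rad), for 0.05 s.
At the end, for the whole second after the job is handed in: Ring centre within 3 mm in height and 5 mm sideways of the groove centre, jaws turned over 0.16 rad (of 0.19), pliers level within 7 degrees and still, fingers squeezing them with over 5 N, pliers and ring pressing on axle, bearing and stand with under 12 N, through the last second (horizontal distance between ring_center and groove below 0.005 m and z of ring_center in the frame of groove between -0.003 and 0.003 m and value of joint jaw_l above 0.16 rad and angle between pliers's own z axis and vertical below 0.12 rad and contact force between the fingers and pliers above 5 N and contact force between pliers and stand below 12 N and linear speed of pliers below 0.02 m/s); the arm keeps its last pose, push and grip.
It fails at once if one of the other things on the bench was moved by more than 30 mm (distance of any of spoon_blank, spatula_blank, glue_bottle, sanding_block, wrench, jar, spare_bearing from where it was at the start of the episode above 0.03 m).
It also fails if it takes over 40 s, if anything falls off the work surface, if the arm or the gripper's body presses on something with over 40 N, if the wrist force passes 120 N, or if a joint passes its speed limit or range.

## Robot

A 6-joint arm with a two-finger parallel gripper is mounted at the origin on the work surface. World frame = base frame: x ahead of the robot, y to its left, z up, the work surface at z = 0. Lengths are in mm, angles in rad, forces in N, time in s.
With the tool pointing down it reaches from about 325 to 875 mm from the base axis. Payload 4.4 kg.
Tool frame: the origin (TCP) lies at the very end of the fingers, on their centre line; the grasp point (between the pads) lies 19 mm behind it; z points along the fingers, y is the direction in which the jaws open and shut (so a half turn about z gives the same grasp; the last joint's range is limited). The gripper opens to 85 mm and grips with 20 to 120 N. Pads are 22 mm wide; open, the fingers measure 114 mm over their backs; the gripper's body (76 mm by 85 mm) begins 54 mm behind the grasp point. The pads swing forward as they close: fully open they stand 13 mm farther back than shut.
Start: joints at [-1.333, 0.207, 1.542, -0, 1.393, -0.15], TCP at [217.426, -532.309, 231.282] pointing down, gripper open.
Joint ranges: [-2.73, 2.73], [-0.86, 2.22], [0.23, 2.46], [-1.11, 4.25], [0.08, 2.63], [-2.82, 2.82]. Speed limits (rad/s): [2.79, 2.79, 3.14, 3.14, 3.14, 3.14].

## Interface

Orientations are given as a 3x3 rotation matrix whose columns are the frame's x, y, z axes.
In Python, from station import manip gives the robot as it stands. The module is installed in compiled form; this text tells all that it offers.
- The arm moves only by the tool apply_moves, never from a script. Its argument "commands" is one flat list of numbers, 7 for each row, row after row: the shift along the tool's x, y, z in m, then the turn, a rotation vector about the tool's x, y, z in units of 5 degrees (1.0 is 5 degrees), then the closure, from 0 (fully open) to 1 (shut). A call has 1 to 8 rows; each row shifts and turns the commanded pose from where the row before left it, along the tool's axes as they then stand; what a row does not reach is not made up. A row lasts 1/12 s, in which the tool goes at most 41.7 mm and 7.16 degrees, less where a joint would pass 70% of its speed; a pose out of reach is approached as far as the arm can. A call is refused whole if a number of a shift passes 0.0417 or a number of a turn 1, either way. A call with a gripper value outside its range is refused whole. The fingers move at their own pace and stop on an object; the grip force is fixed at half the most. Time passes only in rows, so rows that do not move let the fingers close. It gives the time, the measured TCP pose, the force and the opening at its end, in the units of the state.
- manip.sense(): the state, without advancing time (a new reading comes with each control period).
- manip.camera(name): name is "scene" or "top" or "wrist"; returns the picture (400x640x3 uint8, blue, green, red); there is no depth.
- manip.get_calibration(name): a dict with "K" (3x3 intrinsics, pixels), "R" (3x3) and "t" (3): a world point X has camera coordinates R X + t; the wrist camera has in their place "T_tool_cam" (4x4, takes a point from camera to tool coordinates, whose origin is the TCP and whose axes are the flange's). Camera axes: x right, y down, z forward; pixel columns grow to the right and rows downward; lengths in mm; the calibration is good to about 2 mm. The wrist camera is an equidistant fisheye: a pixel r from the principal point sees the ray r / f radians off the axis. A picture is of the moment at which its call begins: read the wrist's pose just before it. get_calibration takes no time and is no camera call.
- manip.close_job(): hands the job in, once; it reports no verdict.
Trained networks look in the newest picture that a camera, given by its name, has taken for a name from the list of things; names that differ only in an ending like _2 or _b are one class to them, and where a whole thing is asked for, a point or a joint stands for the part that bears it (a point fixed in the world has none). Each returns a list of dicts, best first, with "confidence" (0 to 1); they miss things now and then, are a little off and sometimes report something else, mostly with a low value. They report only what shows in the picture. A call takes as long as a camera call. They do not tell look-alikes from the thing itself.
- manip.search_frame(thing, camera): "bbox" ([left, top, right, bottom] as shares, 0 to 1, of the picture: columns of its width, rows of its height, round what is visible of it).
- manip.outline_of(thing, camera): "mask" (400x640 bool, what is visible of it) and "bbox" ([left, top, right, bottom] as shares, 0 to 1, of the picture: columns of its width, rows of its height, round what is visible of it).
- manip.place_of(thing, camera): "location" ([column, row] as shares, 0 to 1, of the picture: columns of its width, rows of its height: a listed point, or the origin of a listed thing).
The state is a dict: "time": time; "q": joint angles; "dq": joint speeds; "tau": joint torques, N m; "ee_pos": TCP position; "tcp_rot": TCP orientation; "force": force on the tool from outside, world axes, zero at the start; "torque": the same for the moment, N m; "gripper_width": finger opening in mm.
Only numpy, scipy, OpenCV 4.12 (cv2) and the standard library are available. Lean on these libraries where they do the work, as an engineer would, in place of code of your own. Each camera call takes 0.05 s, during which the arm holds its last target.

## Working session

There is one attempt and no reset: what is moved stays moved. The work goes in short steps, Python scripts to look and compute and a tool call to move; the robot and the scene stay as the last step left them, time stands still between calls to the robot, and variables do not carry over. Pictures are saved under pics/ and viewed, and the job is handed in when it is done.

Besides the shell and the picture viewer there is one more tool, called after ">>>" as name(argument=value, ...) on one line, values as JSON. apply_moves: Moves the arm, as the interface text tells. Its arguments: {"type":"object","properties":{"commands":{"type":"array"}},"required":["commands"]}

```bash
mkdir -p pics
python3 - <<'E'
from station import manip
import cv2,numpy as np
s=manip.sense();print(s)
for c in ["scene","top","wrist"]:
    im=manip.camera(c);cv2.imwrite(f"pics/{c}0.png",im)
    k=manip.get_calibration(c);print(c,k)
    for t in ["pliers","pliers_grip","ring_center","bridge","groove","axle_top","stand","rack"]:
        try:
            r=manip.place_of(t,c);print(t,[(round(d["confidence"],2),round(d["location"][0]*640,1),round(d["location"][1]*400,1)) for d in r[:4]])
        except Exception as e: print(t,e)
print(manip.sense()["time"])
E
```

```text
{'time': 0.0, 'q': array([-1.33349834e+00,  2.07447065e-01,  1.54297898e+00,  5.66815662e-06,
        1.39347681e+00, -1.50501382e-01]), 'dq': array([ 0.00059592,  0.00170314, -0.00010535, -0.00012292,  0.00099292,
       -0.0009591 ]), 'tau': array([ 7.24782021e-04, -3.83031142e+01, -2.91594833e+01, -2.09448249e-04,
        1.04543977e-02, -8.50079772e-06]), 'ee_pos': array([ 217.24691322, -531.55806519,  230.09851569]), 'tcp_rot': array([[ 9.25743951e-01,  3.78150562e-01, -5.37652307e-04],
       [ 3.78150781e-01, -9.25741292e-01,  2.24677180e-03],
       [ 3.51891077e-04, -2.28324904e-03, -9.99997331e-01]]), 'force': array([-0.26077524, -0.36839222, -0.95061431]), 'torque': array([ 0.00484141, -0.03432946, -0.0074155 ]), 'gripper_width': 85.50071642773332}
scene {'K': array([[481.91507332,   0.        , 318.97762976],
       [  0.        , 481.91507332, 207.98116135],
       [  0.        ,   0.        ,   1.        ]]), 'R': array([[ 0.6292661 ,  0.77717575,  0.00469372],
       [ 0.61698216, -0.49586932, -0.6111028 ],
       [-0.4726068 ,  0.38744222, -0.79153732]]), 't': array([
[... 1247 characters left out ...]
 [(0.82, 255.3, 155.1)]
wrist {'K': array([[309.70691629,   0.        , 325.51974933],
       [  0.        , 309.70691629, 199.84769977],
       [  0.        ,   0.        ,   1.        ]]), 'T_tool_cam': array([[-5.88865003e-04, -9.47169199e-01, -3.20733788e-01,
         8.22684676e+01],
       [ 9.99999676e-01, -3.81553641e-04, -7.09214197e-04,
         6.48087349e-01],
       [ 5.49368698e-04, -3.20734101e-01,  9.47169116e-01,
        -1.42693763e+02],
       [ 0.00000000e+00,  0.00000000e+00,  0.00000000e+00,
         1.00000000e+00]])}
pliers []
pliers_grip []
ring_center []
bridge []
groove [(0.77, 170.0, 110.2)]
axle_top [(0.73, 151.3, 117.4)]
stand [(0.56, 196.7, 105.9)]
rack []
1.35
```

View pics/scene0.png

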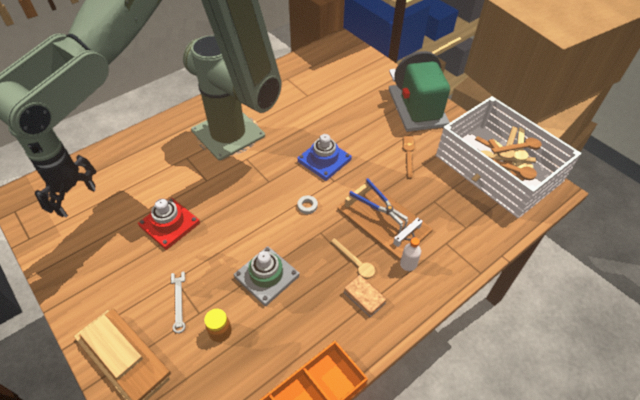

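View pics/top0.png

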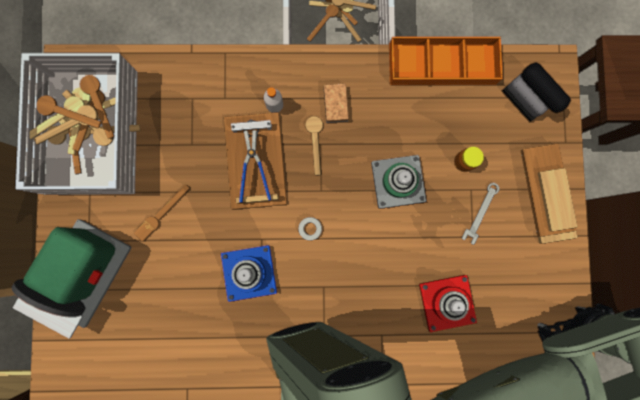

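View pics/wrist0.png

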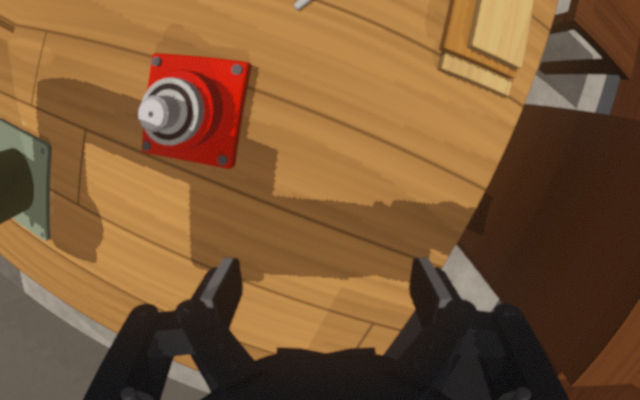

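The top view shows three look-alike stands: red (top 456,307; scene 165,211), blue (top 244,273; scene 327,145), and grey plate with green housing (top 404,178; scene 266,262). The grey/green one fits the description. Next I'll confirm it in a crop and triangulate.

```bash
cat > h.py <<'E'
import numpy as np,cv2
from station import manip
def ray(c,u,v,s=None):
    k=manip.get_calibration(c);K=k["K"]
    if c!="wrist":
        d=np.linalg.inv(K)@[u,v,1];R=k["R"];return -R.T@k["t"],(R.T@d)/np.linalg.norm(d)
    x=(u-K[0,2])/K[0,0];y=(v-K[1,2])/K[1,1];r=np.hypot(x,y)
    d=np.array([np.sin(r)*x/r,np.sin(r)*y/r,np.cos(r)]) if r>1e-9 else np.array([0,0,1.])
    T=k["T_tool_cam"];Rt=s["tcp_rot"]
    return s["ee_pos"]+Rt@T[:3,3],Rt@T[:3,:3]@d
def proj(c,X,s=None):
    k=manip.get_calibration(c);K=k["K"];X=np.asarray(X,float)
    if c!="wrist":
        p=k["R"]@X+k["t"];p=K@p;return p[:2]/p[2]
    T=k["T_tool_cam"];p=s["tcp_rot"].T@(X-s["ee_pos"]);p=T[:3,:3].T@(p-T[:3,3])
    th=np.arctan2(np.hypot(p[0],p[1]),p[2]);q=p[:2]/np.hypot(p[0],p[1])*th
    return q*K[0,0]+K[:2,2]
def atz(c,u,v,z,s=None):
    o,d=ray(c,u,v,s);return o+d*(z-o[2])/d[2]
def tri(rs):
    A=np.zeros((3,3));b=np.zeros(3)
    for o,d in rs:
        P=np.eye(3)-np.outer(d,d);A+=P;b+=P@o
    X=np.linalg.solve(A,b);return X,[np.linalg.norm((np.eye(3)-np.outer(d,d))@(X-o)) for o,d in rs]
E
python3 - <<'E'
from h import *
np.set_printoptions(precision=1,suppress=True)
im=cv2.imread("pics/top0.png")
a=cv2.resize(im[140:220,360:450],None,fx=5,fy=5,interpolation=cv2.INTER_CUBIC)
b=cv2.resize(im[100:220,215:295],None,fx=4.5,fy=4.5,interpolation=cv2.INTER_CUBIC)
s=cv2.imread("pics/scene0.png")
cv2.imwrite("pics/cropa.png",a);cv2.imwrite("pics/cropb.png",b)
c=cv2.resize(s[235:305,225:305],None,fx=5,fy=5,interpolation=cv2.INTER_CUBIC)
d=cv2.resize(s[170:255,330:430],None,fx=4,fy=4,interpolation=cv2.INTER_CUBIC)
h=max(c.shape[0],d.shape[0]);cv2.imwrite("pics/cropc.png",np.hstack([np.pad(x,((0,h-x.shape[0]),(0,0),(0,0))) for x in(c,d)]))
for n,z,t,sc in [("groove",77.5,(402.6,177.5),(266.6,261.7)),("axle_top",110,(406.1,170.9),(262.2,252.3)),("bridge",37,(254,125.6),(406.8,228.4)),("pliers",19,(255.9,153.8),(386.8,220.1)),("grip",63,(253.9,172.7),(374.5,199.1)),("ring",21,(250.4,130.9),(402.6,233)),("rack",0,(255.3,155.1),(385.9,225.1)),("stand",0,(396.5,184.5),(0,0))]:
    print(n,atz("top",*t,z),atz("scene",*sc,z),*tri([ray("top",*t),ray("scene",*sc)]))
E
```

```text
groove [ 557.7 -224.5   77.5] [ 557.7 -219.7   77.5] [ 558.3 -222.2   80.9] [np.float64(2.0097122815151858), np.float64(2.009712281515175)]
axle_top [ 570.  -227.6  110. ] [ 544.9 -221.4  110. ] [ 563.4 -225.9  137.4] [np.float64(4.529998362373506), np.float64(4.529998362373487)]
bridge [706.2 164.4  37. ] [698.8 174.7  37. ] [703.8 164.2  51.3] [np.float64(1.7054077068588533), np.float64(1.7054077068590412)]
pliers [633.  161.3  19. ] [632.5 160.9  19. ] [632.8 161.   19.3] [np.float64(0.3012117100826027), np.float64(0.30121171008249803)]
grip [575.  161.6  63. ] [573.6 159.9  63. ] [574.3 160.7  63.3] [np.float64(1.081364106855512), np.float64(1.081364106855578)]
ring [695.6 176.   21. ] [696.3 163.2  21. ] [694.8 173.3  11.5] [np.float64(4.753426098805956), np.float64(4.75342609880598)]
rack [633. 165.   0.] [635.6 157.2   0. ] [633.1 164.1  -8.2] [np.float64(2.276491441333326), np.float64(2.2764914413333486)]
stand [ 548.9 -222.2    0. ] [-1408.   -343.9     0. ] [ 426.5 -282.2  797.4] [np.float64(202.45280920377877), np.float64(202.4528092037788)]
```

```bash
ls pics
```

```text
cropa.png
cropb.png
cropc.png
scene0.png
top0.png
wrist0.png
```

View pics/cropb.png

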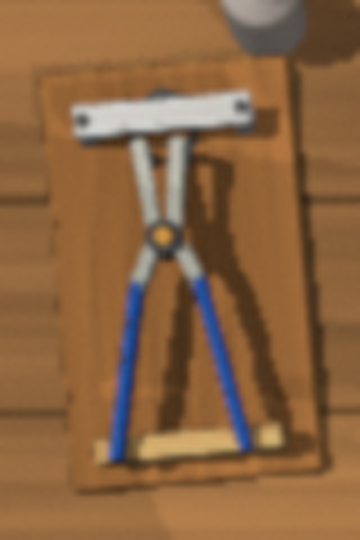

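View pics/cropc.png

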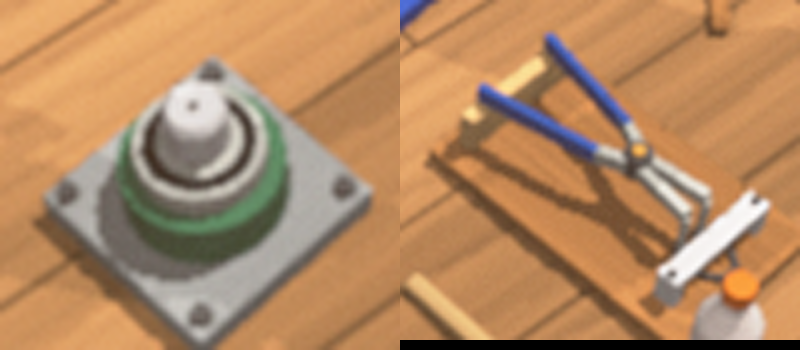

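The crops confirm the grey plate with the green housing as the target. The pliers lie with the pivot at top (251,152), handle ends near (241,201) and (269,199), and the ring under the bridge. Now the yaw from the top view.

Run:
```python
from h import *
np.set_printoptions(precision=1,suppress=True)
f=lambda x,y:(215+x/4.5-.4,100+y/4.5-.4)
piv=atz("top",*f(163,235),68);a=atz("top",*f(117,455),67);b=atz("top",*f(245,445),67)
m=(a+b)/2;d=piv-m;print(piv,a,b,m,d,np.degrees(np.arctan2(d[1],d[0])),np.linalg.norm(d),np.linalg.norm(a-b))
# bridge top ends z=45
p=atz("top",*f(73,120),45);q=atz("top",*f(254,108),45);e=p-q;print(p,q,np.linalg.norm(e),np.degrees(np.arctan2(e[1],e[0]))-90)
for uv in [(234.3-.0,0)]:pass
# pivot in scene crop d: 
print(atz("scene",330+(637-400)/4,170+150/4,68))
print(atz("scene",225+193/5,235+105/5,110))
im=cv2.imread("pics/cropa.png")
r=manip.sense();R=r["tcp_rot"];print(R.T@(np.array([574,161,230])-r["ee_pos"]))
```

```text
[629.2 169.1  68. ] [501.6 195.3  67. ] [506.8 122.   67. ] [504.2 158.6  67. ] [124.9  10.5   1. ] 4.785392936993731 125.38237352882105 73.4649257831311
[702.7 225.   45. ] [709.5 118.2  45. ] 106.99275445045035 3.635660106258271
[626.3 168.9  68. ]
[ 556.5 -225.1  110. ]
[ 592.3 -507.     1.3]
```

View pics/cropa.png

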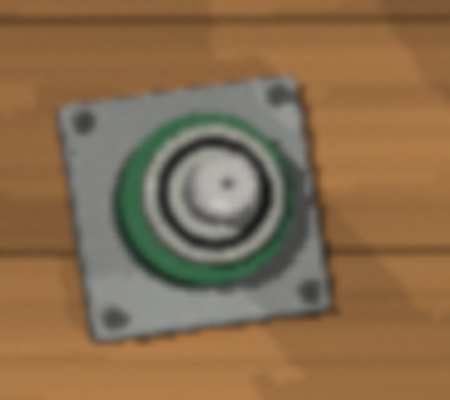

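>>> apply_moves(commands=[0, 0, 0, 0, 0, 0.885, 0, 0, 0, 0, 0, 0, 0.885, 0, 0, 0, 0, 0, 0, 0.885, 0, 0, 0, 0, 0, 0, 0.885, 0, 0.0208, -0.0333, 0, 0, 0, 0, 0, 0.0208, -0.0333, 0, 0, 0, 0, 0, 0.0208, -0.0333, 0, 0, 0, 0, 0, 0.0208, -0.0333, 0, 0, 0, 0, 0])

```text
time: 2.02
ee_pos: [290.2, -391.6, 231.2]
tcp_rot: [[0.997, 0.078, 0.0], [0.078, -0.997, 0.0], [0.0, -0.0, -1.0]]
force: [1.4, -0.5, -0.3]
gripper_width: 85.4
```

>>> apply_moves(commands=[0.0208, -0.0333, 0, 0, 0, 0, 0, 0.0208, -0.0333, 0, 0, 0, 0, 0, 0.0208, -0.0333, 0, 0, 0, 0, 0, 0.0208, -0.0333, 0, 0, 0, 0, 0, 0.0208, -0.0333, 0, 0, 0, 0, 0, 0.0208, -0.0333, 0, 0, 0, 0, 0, 0.0208, -0.0333, 0, 0, 0, 0, 0, 0.0208, -0.0333, 0, 0, 0, 0, 0])

```text
time: 2.68
ee_pos: [435.4, -112.5, 231.7]
tcp_rot: [[0.997, 0.079, 0.001], [0.079, -0.997, -0.001], [0.001, 0.001, -1.0]]
force: [1.6, -0.8, -1.3]
gripper_width: 85.4
```

>>> apply_moves(commands=[0.0208, -0.0333, 0, 0, 0, 0, 0, 0.0208, -0.0333, 0, 0, 0, 0, 0, 0.0208, -0.0333, 0, 0, 0, 0, 0, 0.0208, -0.0333, 0, 0, 0, 0, 0, 0.0208, -0.0333, 0, 0, 0, 0, 0, 0.0208, -0.0333, 0, 0, 0, 0, 0, 0.0208, -0.0333, 0, 0, 0, 0, 0, 0.0208, -0.0333, 0, 0, 0, 0, 0])

```text
time: 3.35
ee_pos: [580.3, 166.4, 231.3]
tcp_rot: [[0.997, 0.079, 0.0], [0.079, -0.997, -0.0], [0.0, 0.0, -1.0]]
force: [-0.0, 0.5, 0.9]
gripper_width: 85.1
```

Run:
```python
from h import *
np.set_printoptions(precision=1,suppress=True)
s=manip.sense();im=manip.camera("wrist");cv2.imwrite("pics/w1.png",im);print(s["ee_pos"])
for t,z in [("pliers",15),("pliers_grip",59),("ring_center",17),("bridge",37)]:
    r=manip.place_of(t,"wrist");print(t,[(round(d["confidence"],2),round(d["location"][0]*640,1),round(d["location"][1]*400,1),atz("wrist",d["location"][0]*640,d["location"][1]*400,z,s)) for d in r[:3]])
cv2.imwrite("pics/w1c.png",cv2.resize(im[20:320,120:520],None,fx=2,fy=2,interpolation=cv2.INTER_CUBIC))
```

```text
[580.3 166.4 231.3]
pliers [(0.84, 331.4, 129.5, array([627.4, 162.9,  15. ]))]
pliers_grip []
ring_center [(0.73, 324.1, 70.5, array([695. , 176.6,  17. ]))]
bridge [(0.7, 327.3, 60.0, array([704.9, 173.9,  37. ])), (0.47, 598.2, 223.5, array([ 543.2, -286.1,   37. ]))]
```

View pics/w1c.png

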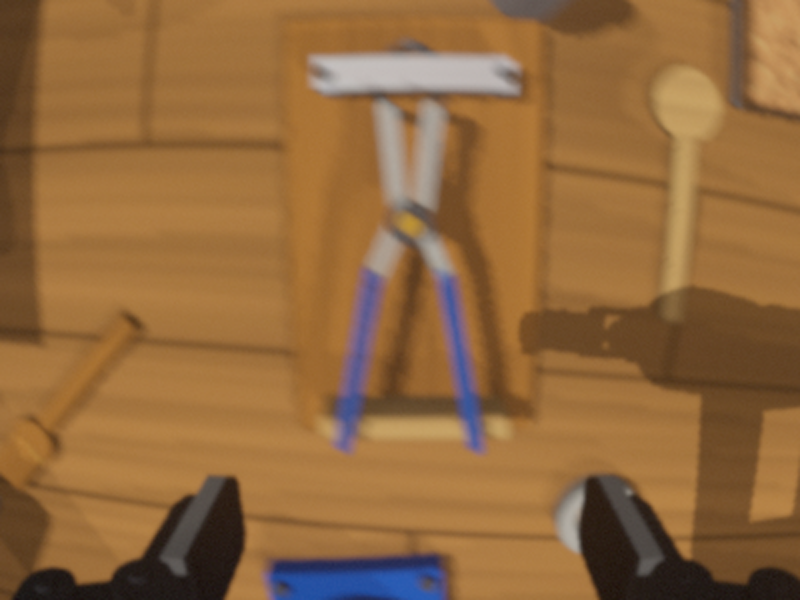

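Run:
```python
from h import *
np.set_printoptions(precision=2,suppress=True)
s=manip.sense()
f=lambda x,y:(119.75+x/2,19.75+y/2)
P=[("pivot",410,223,68),("handles_l_end",344,447,67),("r_end",477,447,67),("l_front",370,272,67),("r_front",446,272,67),("bridgeL",307,75,45),("bridgeR",522,77,45)]
R=s["tcp_rot"]
for n,x,y,z in P:
    X=atz("wrist",*f(x,y),z,s);print(n,X,R.T@(X-s["ee_pos"]))
print(s["ee_pos"])
```

```text
pivot [629.16 168.3   68.  ] [ 50.23  -0.23 162.8 ]
handles_l_end [504.15 195.25  67.  ] [-72.25 -37.02 163.91]
r_end [509.98 121.7   67.  ] [-72.27  36.77 163.96]
l_front [602.83 186.39  67.  ] [ 25.42 -20.36 163.81]
r_front [605.82 148.34  67.  ] [ 25.38  17.82 163.84]
bridgeL [702.51 227.97  45.  ] [128.12 -53.91 185.68]
bridgeR [710.42 116.18  45.  ] [127.13  58.17 185.75]
[579.27 164.2  230.85]
```

>>> apply_moves(commands=[0, 0, 0.039, 0, 0, 0, 0, 0, 0, 0.039, 0, 0, 0, 0, 0, 0, 0.039, 0, 0, 0, 0, 0, 0, 0.039, 0, 0, 0, 0, 0, 0, 0.02, 0, 0, 0, 0, 0, 0, 0.017, 0, 0, 0, 0, 0, 0, 0, 0, 0, 0, 0, 0, 0, 0, 0, 0, 0, 0])

```text
time: 4.27
ee_pos: [578.6, 162.8, 37.8]
tcp_rot: [[0.997, 0.077, -0.002], [0.077, -0.997, -0.0], [-0.002, 0.0, -1.0]]
force: [0.3, -0.3, 0.5]
gripper_width: 85.2
```

Run:
```python
from h import *
s=manip.sense();im=manip.camera("wrist");cv2.imwrite("pics/w2.png",im);print(s["ee_pos"],s["force"])
```

```text
[578.60646354 162.82491547  37.77759599] [ 0.28635262 -0.26766164  0.46170936]
```

View pics/w2.png

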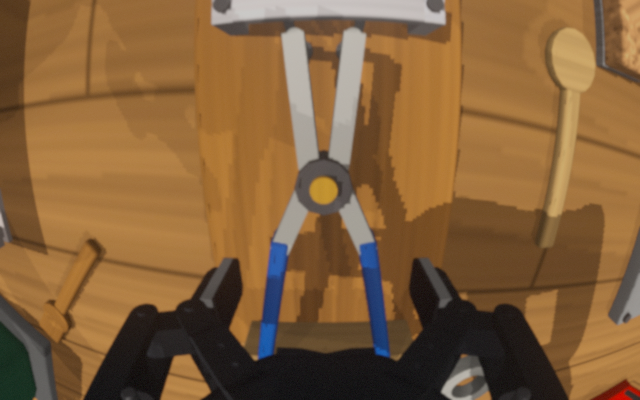

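The handles lie between the fingers, roughly centred (handles at columns ~268 and 378, fingertips at 240 and 413). Closing.

>>> apply_moves(commands=[0, 0, 0, 0, 0, 0, 1, 0, 0, 0, 0, 0, 0, 1, 0, 0, 0, 0, 0, 0, 1, 0, 0, 0, 0, 0, 0, 1, 0, 0, 0, 0, 0, 0, 1, 0, 0, 0, 0, 0, 0, 1])

```text
time: 4.82
ee_pos: [583.4, 164.2, 44.7]
tcp_rot: [[0.997, 0.08, 0.008], [0.08, -0.997, -0.001], [0.008, 0.001, -1.0]]
force: [-4.7, -3.6, 20.8]
gripper_width: 28.9
```

Run:
```python
from h import *
s=manip.sense();im=manip.camera("wrist");cv2.imwrite("pics/w3.png",im);print(s["ee_pos"],s["force"],s["gripper_width"],s["torque"])
```

```text
[583.39884213 164.1882281   44.66295112] [-4.7488923  -3.59142103 20.82051306] 28.890724861888003 [-0.61037963  0.88368363  0.1735014 ]
```

View pics/w3.png

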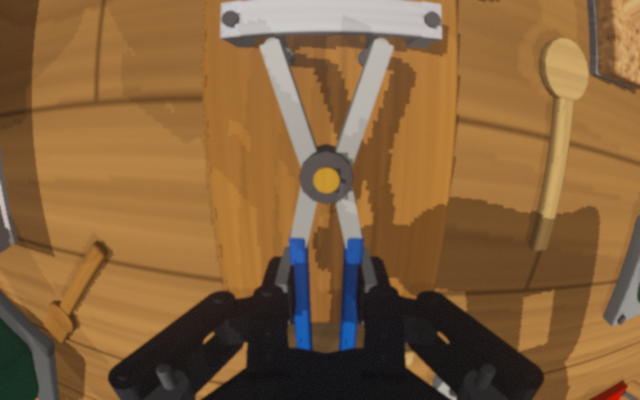

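Handles are parallel and fully squeezed. The contact pushes up about 21 N because the pads swung down as they closed; I'll relieve that with a slow lift.

>>> apply_moves(commands=[0, 0, -0.004, 0, 0, 0, 1, 0, 0, -0.004, 0, 0, 0, 1, 0, 0, -0.004, 0, 0, 0, 1, 0, 0, 0, 0, 0, 0, 1])

```text
time: 5.2
ee_pos: [579.7, 164.6, 50.7]
tcp_rot: [[0.997, 0.079, 0.0], [0.079, -0.997, 0.0], [0.0, -0.0, -1.0]]
force: [0.5, -0.7, -1.9]
gripper_width: 28.1
```

Run:
```python
from h import *
s=manip.sense();im=manip.camera("wrist");cv2.imwrite("pics/w4.png",im);print(s["ee_pos"],s["force"],s["gripper_width"],s["torque"])
im=manip.camera("scene");cv2.imwrite("pics/s4.png",cv2.resize(im[140:280,300:460],None,fx=4,fy=4,interpolation=cv2.INTER_CUBIC))
```

```text
[579.70134379 164.56705383  50.74808218] [ 0.53250217 -0.69863758 -1.93181072] 28.074201240273144 [-5.59651502e-02  7.42639543e-05 -5.53474551e-02]
```

View pics/s4.png

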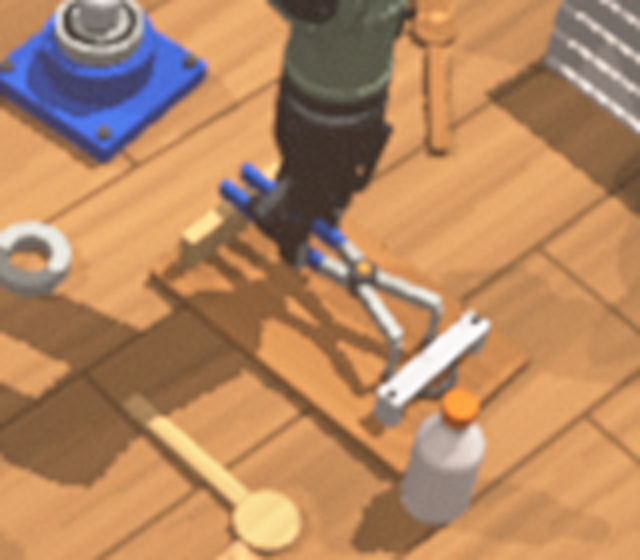

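View pics/w4.png

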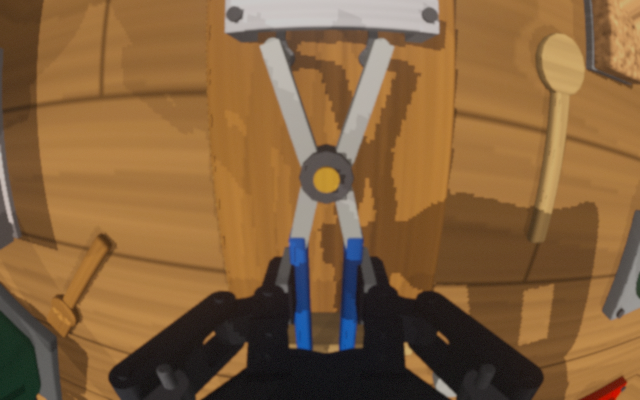

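Force is −1.9 N in z, which matches the pliers' weight, and they are about 6 mm up. I'll lift 4 mm more and draw back.

>>> apply_moves(commands=[0, 0, -0.004, 0, 0, 0, 1, 0, 0, 0, 0, 0, 0, 1, -0.012, 0, 0, 0, 0, 0, 1, -0.015, 0, 0, 0, 0, 0, 1, -0.015, 0, 0, 0, 0, 0, 1, -0.015, 0, 0, 0, 0, 0, 1, -0.013, 0, 0, 0, 0, 0, 1, 0, 0, 0, 0, 0, 0, 1])

```text
time: 5.97
ee_pos: [506.5, 158.8, 53.3]
tcp_rot: [[0.997, 0.079, -0.005], [0.079, -0.997, -0.0], [-0.005, 0.0, -1.0]]
force: [-0.9, -1.2, -2.8]
gripper_width: 28.3
```

Run:
```python
from h import *
s=manip.sense();im=manip.camera("wrist");cv2.imwrite("pics/w5.png",im);print(s["ee_pos"],s["force"],s["gripper_width"],s["torque"])
```

```text
[506.49528379 158.75920204  53.28497566] [-0.88330255 -1.22831664 -2.75385964] 28.30578608164336 [0.05054797 0.09864871 0.02533686]
```

View pics/w5.png

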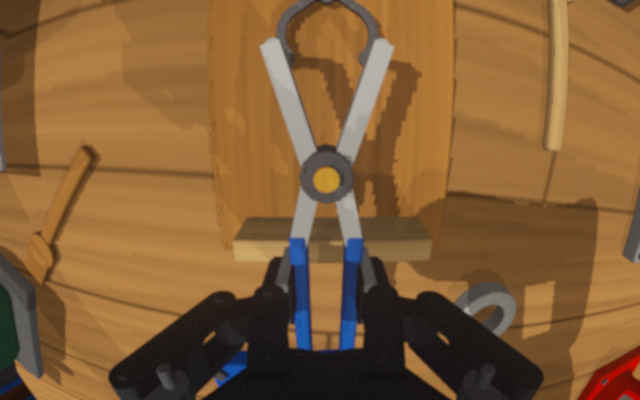

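The ring is free of the bridge and spread (ring at ~(327,30)). Lifting.

>>> apply_moves(commands=[0, 0, -0.015, 0, 0, 0, 1, 0, 0, -0.025, 0, 0, 0, 1, 0, 0, -0.03, 0, 0, 0, 1, 0, 0, -0.03, 0, 0, 0, 1, 0, 0, -0.025, 0, 0, 0, 1, 0, 0, 0, 0, 0, 0, 1])

```text
time: 6.52
ee_pos: [515.8, 159.7, 186.5]
tcp_rot: [[0.997, 0.079, 0.015], [0.079, -0.997, 0.002], [0.015, -0.001, -1.0]]
force: [2.0, 0.2, -1.1]
gripper_width: 28.0
```

>>> apply_moves(commands=[-0.004, 0.015, 0, 0, 0, 0, 1, -0.0066, 0.0275, 0, 0, 0, 0, 1, -0.0066, 0.0275, 0, 0, 0, 0, 1, -0.0066, 0.0275, 0, 0, 0, 0, 1, -0.0066, 0.0275, 0, 0, 0, 0, 1, -0.0066, 0.0275, 0, 0, 0, 0, 1, -0.0066, 0.0275, 0, 0, 0, 0, 1, -0.0066, 0.0275, 0, 0, 0, 0, 1])

```text
time: 7.18
ee_pos: [476.1, -53.4, 178.4]
tcp_rot: [[0.997, 0.079, -0.0], [0.079, -0.997, 0.0], [-0.0, -0.0, -1.0]]
force: [0.1, -0.6, -2.0]
gripper_width: 28.5
```

>>> apply_moves(commands=[-0.0066, 0.0275, 0, 0, 0, 0, 1, -0.0066, 0.0275, 0, 0, 0, 0, 1, -0.0066, 0.0275, 0, 0, 0, 0, 1, -0.0066, 0.0275, 0, 0, 0, 0, 1, -0.0066, 0.0275, 0, 0, 0, 0, 1, -0.006, 0.02, 0, 0, 0, 0, 1, -0.004, 0.012, 0, 0, 0, 0, 1, 0, 0, 0, 0, 0, 0, 1])

```text
time: 7.85
ee_pos: [446.4, -226.8, 178.6]
tcp_rot: [[0.997, 0.076, -0.0], [0.076, -0.997, -0.001], [-0.001, 0.001, -1.0]]
force: [0.2, 0.6, -2.2]
gripper_width: 28.5
```

Run:
```python
from h import *
np.set_printoptions(precision=2,suppress=True)
print(atz("top",405,176.2,110))
s=manip.sense();im=manip.camera("wrist");cv2.imwrite("pics/w6.png",im);print(s["ee_pos"],s["force"],s["gripper_width"],s["tcp_rot"])
cv2.imwrite("pics/w6c.png",cv2.resize(im[0:150,225:425],None,fx=4,fy=4,interpolation=cv2.INTER_CUBIC))
for c in ["scene","top"]:
    cv2.imwrite(f"pics/{c}6.png",manip.camera(c))
```

```text
[ 556.52 -224.44  110.  ]
[ 446.36 -226.81  178.64] [ 0.18  0.61 -2.23] 28.481590674734786 [[ 1.    0.08 -0.  ]
 [ 0.08 -1.   -0.  ]
 [-0.    0.   -1.  ]]
```

View pics/w6c.png

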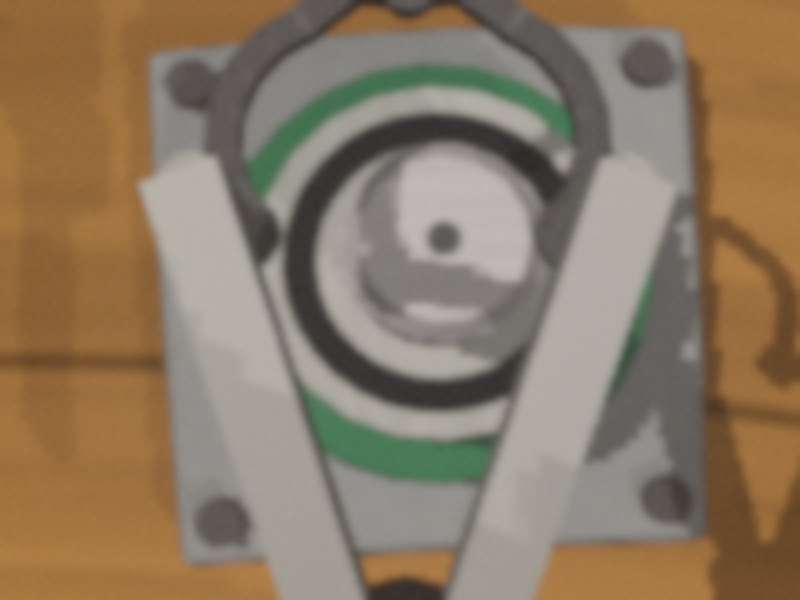

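View pics/scene6.png

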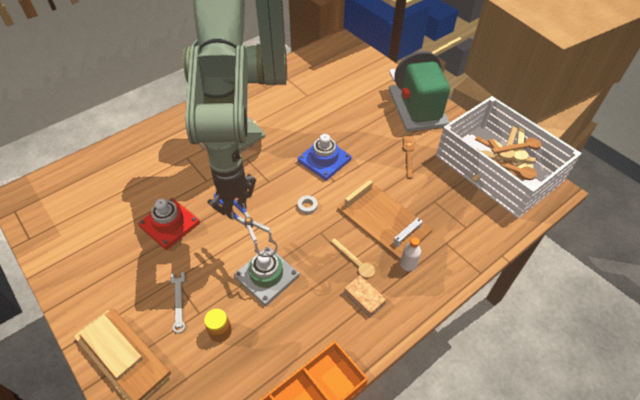

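View pics/top6.png

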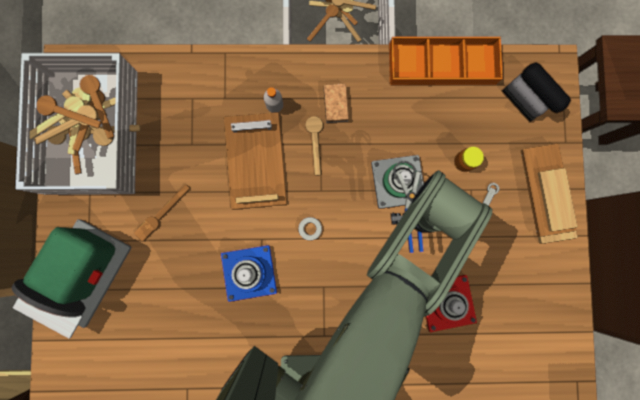

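The wrist crop shows the ring spread above the grey/green stand, with the axle end's dot at crop (443,238). Next I'll measure the ring against the axle.

Run:
```python
from h import *
np.set_printoptions(precision=2,suppress=True)
s=manip.sense();R=s["tcp_rot"];im=manip.camera("wrist");print(s["ee_pos"])
zr=s["ee_pos"][2]-28.6
for t,z in [("pliers",zr-2),("ring_center",zr),("axle_top",110),("groove",77.5),("stand",0)]:
    for d in manip.place_of(t,"wrist")[:2]:
        u,v=d["location"][0]*640,d["location"][1]*400;X=atz("wrist",u,v,z,s)
        print(t,round(d["confidence"],2),round(u,1),round(v,1),X,"tool",R.T@(X-s["ee_pos"]))
X=atz("wrist",225+442.5/4-.4,238/4-.4,110,s);print("dot",X,R.T@(X-s["ee_pos"]))
# project hypotheses
for n,t in [("pivot60",(46,0,-30)),("ringc",(113,0,28.6)),("ringL",(113,-20.3,28.6)),("ringR",(113,20.3,28.6)),("ringF",(133.3,0,28.6)),("pivot at ring underside",(46,0,30.6)),("pivot top",(46,0,-24))]:
    print(n,proj("wrist",s["ee_pos"]+R@np.array(t),s), (proj("wrist",s["ee_pos"]+R@np.array(t),s)-[225,0])*4)
# shift w3->w5->w6 of jaws
a=[cv2.cvtColor(cv2.imread(f"pics/w{i}.png"),cv2.COLOR_BGR2GRAY) for i in (3,4,5,6)]
t=a[2][150:206,298:354]
for g in a:
    r=cv2.matchTemplate(g[140:216,288:364],t,cv2.TM_CCOEFF_NORMED);print(cv2.minMaxLoc(r)[1],cv2.minMaxLoc(r)[3])
```

```text
[ 446.69 -223.51  178.7 ]
pliers 0.87 328.3 154.0 [ 497.89 -221.64  148.1 ] tool [51.2   2.22 30.57]
axle_top 0.97 339.5 60.0 [ 556.16 -224.72  110.  ] tool [109.07   9.95  68.64]
axle_top 0.84 419.7 398.3 [ 219.3  -353.57  110.  ] tool [-236.91  111.79   68.66]
groove 0.73 341.3 62.4 [ 558.54 -227.29   77.5 ] tool [111.25  12.73 101.13]
groove 0.64 414.9 369.9 [ 237.11 -349.61   77.5 ] tool [-218.83  109.29  101.15]
stand 0.82 64.3 242.1 [317.75 178.7    0.  ] tool [ -96.7 -410.9  179.3]
stand 0.77 334.9 79.1 [ 549.93 -225.19    0.  ] tool [102.87  10.07 178.64]
dot [ 556.53 -221.83  110.  ] [109.66   7.09  68.64]
pivot60 [323.76 195.65] [395.03 782.59]
ringc [324.28  44.07] [397.11 176.3 ]
ringL [286.77  44.87] [247.08 179.49]
ringR [361.83  44.73] [547.31 178.91]
ringF [324.26   9.36] [397.05  37.44]
pivot at ring underside [324.42 162.94] [397.68 651.76]
pivot top [323.85 191.04] [395.4  764.15]
0.9797948598861694 (10, 10)
0.9877408742904663 (10, 10)
1.0 (10, 10)
0.9654369950294495 (10, 10)
```

View pics/w6.png

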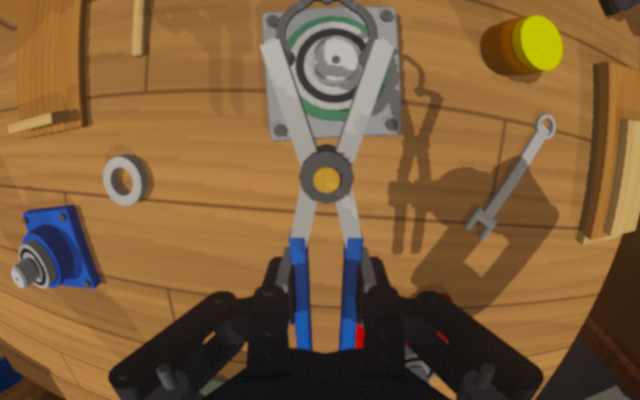

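Run:
```python
from h import *
np.set_printoptions(precision=2,suppress=True)
def yc(f,box):
    im=cv2.imread(f);x0,y0,x1,y1=box;h=cv2.cvtColor(im,cv2.COLOR_BGR2HSV)[y0:y1,x0:x1].astype(int)
    m=(abs(h[...,0]-20)<8)&(h[...,1]>190)&(h[...,2]>150)
    m=m.astype(np.uint8);n,l,st,c=cv2.connectedComponentsWithStats(m);k=1+np.argmax(st[1:,4]);return c[k]+[x0,y0],st[k,4]
boxes={1:(310,118,340,145),2:(300,165,345,210),3:(300,160,350,200),4:(300,160,350,200),5:(300,160,350,200),6:(300,160,350,200)}
Rm=lambda yaw,pit:None
E={1:([580.3,166.4,231.3],[[.997,.079,0],[.079,-.997,0],[0,0,-1]]),2:([578.6,162.82,37.78],[[0.997,0.077,-0.002],[0.077,-0.997,0],[-0.002,0,-1]])}
rs=[]
for i,b in boxes.items():
    try: c,n=yc(f"pics/w{i}.png",b);print(i,c,n)
    except Exception as e: print(i,e);continue
    if i in E: rs.append(ray("wrist",*c,dict(ee_pos=np.array(E[i][0]),tcp_rot=np.array(E[i][1]))))
print(tri(rs))
for z in (64,68,72,76): print(z,[o+d*(z-o[2])/d[2] for o,d in rs])
c,_=yc("pics/w6.png",boxes[6])
s=dict(ee_pos=np.zeros(3),tcp_rot=np.eye(3));o,d=ray("wrist",*c,s)
for z in (-14,-18,-22,-26,-30): print("tool z",z,o+d*(z-o[2])/d[2])
```

```text
1 attempt to get argmax of an empty sequence
2 [323.95 189.17] 264
3 [326.67 180.76] 169
4 [327.15 177.95] 161
5 [324.22 178.66] 158
6 [324.37 179.83] 94
(array([661.19, 168.39, 180.31]), [np.float64(4.9791570736115674e-14)])
64 [array([625.99, 166.42,  64.  ])]
68 [array([627.2 , 166.49,  68.  ])]
72 [array([628.41, 166.56,  72.  ])]
76 [array([629.62, 166.62,  76.  ])]
tool z -14 [ 47.97   0.17 -14.  ]
tool z -18 [ 49.04   0.19 -18.  ]
tool z -22 [ 50.12   0.21 -22.  ]
tool z -26 [ 51.19   0.23 -26.  ]
tool z -30 [ 52.26   0.25 -30.  ]
```

```bash
cat > ov.py <<'E'
from h import *
import sys
def overlay(name,rx,ry,rz,ax,ay):
    s=manip.sense();im=manip.camera("wrist");cv2.imwrite(f"pics/{name}.png",im);R=s["tcp_rot"]
    print(s["time"],s["ee_pos"].round(2),s["force"].round(2),R[:,2].round(4),s["gripper_width"])
    F=4;big=cv2.resize(im[0:150,225:425],None,fx=F,fy=F,interpolation=cv2.INTER_CUBIC);raw=big.copy()
    def dr(pts,col):
        p=np.array([(proj("wrist",X,s)-[225,0]+.5)*F for X in pts]);cv2.polylines(big,[p.round().astype(int)],True,col,1)
    th=np.linspace(0,2*np.pi,60,endpoint=False)
    circ=lambda c,r:[np.array([c[0]+r*np.cos(t),c[1]+r*np.sin(t),c[2]]) for t in th]
    dr([s["ee_pos"]+R@np.array([rx+20.3*np.cos(t),ry+20.3*np.sin(t),rz]) for t in th],(0,0,255))
    dr([s["ee_pos"]+R@np.array([rx+.5*np.cos(t),ry+.5*np.sin(t),rz]) for t in th],(0,0,255))
    dr([s["ee_pos"]+R@np.array([rx-67+6*np.cos(t),ry+6*np.sin(t),rz+2-55]) for t in th],(0,0,255))
    for z,r,c in [(110,14.5,(255,0,0)),(110,.5,(255,0,0)),(75,36,(255,255,0)),(58,46,(0,255,255))]: dr(circ((ax,ay,z),r),c)
    cv2.imwrite(f"pics/{name}o.png",big);cv2.imwrite(f"pics/{name}c.png",raw)
    rc=s["ee_pos"]+R@np.array([rx,ry,rz]);print("ring",rc.round(2),"err tool",(R.T@(np.array([ax,ay,77.5])-rc)).round(2))
E
python3 - <<'E'
from ov import *
overlay("w7",117.5,0.8,28.6,556.3,-224.8)
E
```

```text
8.3 [ 446.92 -223.54  179.33] [-0.42 -0.59 -1.62] [ 2.e-04  0.e+00 -1.e+00] 27.92101057209728
ring [ 564.11 -214.93  150.75] err tool [-8.59  9.21 73.25]
```

View pics/w7o.png

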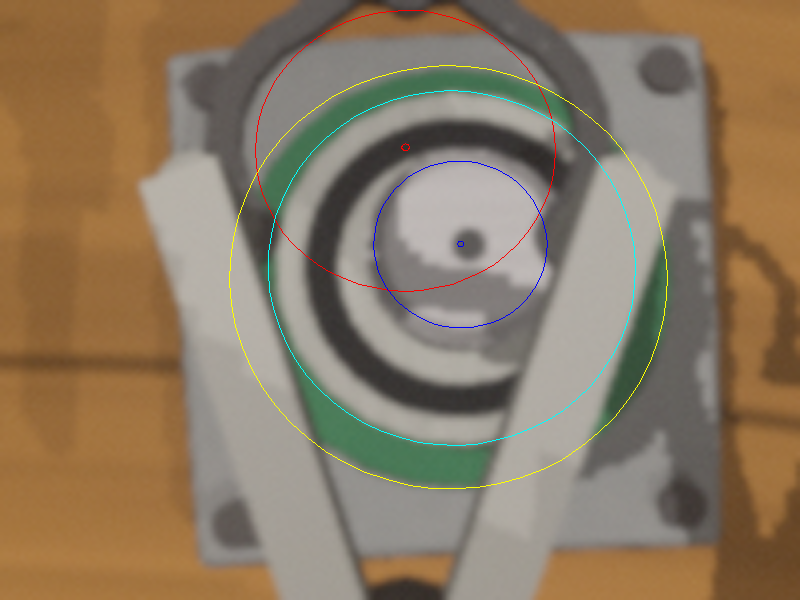

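The overlay (dot at 468,244 against a predicted 460) puts the axle about 1.3 mm further along tool +y. The ring's opening is centred near column 410. I'll correct sideways and come down to just above the axle.

>>> apply_moves(commands=[-0.0041, 0.005, 0, 0, 0, 0, 1, -0.0041, 0.005, 0, 0, 0, 0, 1, 0, 0, 0.01, 0, 0, 0, 1, 0, 0, 0.01, 0, 0, 0, 1, 0, 0, 0.008, 0, 0, 0, 1, 0, 0, 0, 0, 0, 0, 1, 0, 0, 0, 0, 0, 0, 1])

```text
time: 8.93
ee_pos: [438.4, -234.2, 149.8]
tcp_rot: [[0.997, 0.079, -0.002], [0.079, -0.997, 0.002], [-0.002, -0.002, -1.0]]
force: [0.4, 0.0, -2.4]
gripper_width: 28.5
```

Run:
```python
from ov import *
overlay("w8",117,1.3,28.6,556.3,-226.1)
```

```text
8.9333 [ 438.41 -234.2   149.8 ] [ 0.37  0.03 -2.37] [-0.0024  0.002  -1.    ] 28.513243578677166
ring [ 555.08 -226.23  120.94] err tool [ 1.33  0.07 43.43]
```

View pics/w8o.png

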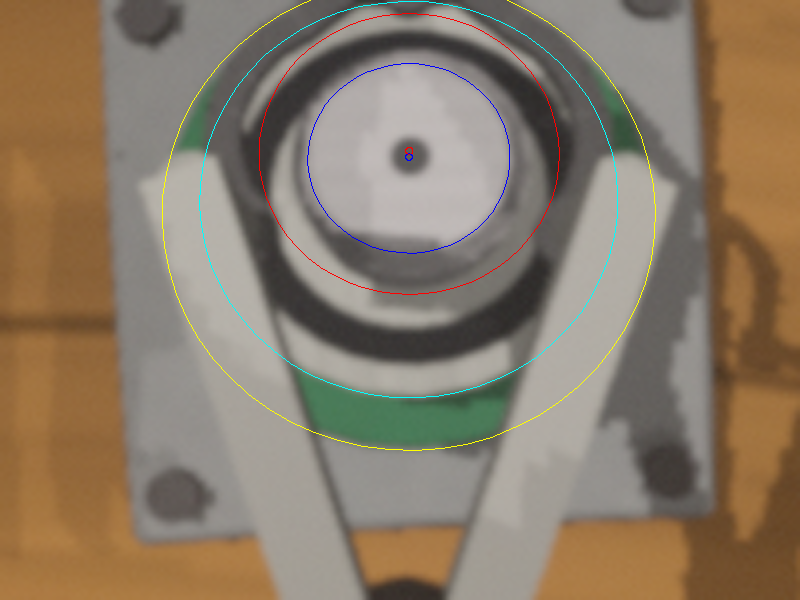

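View pics/w8c.png

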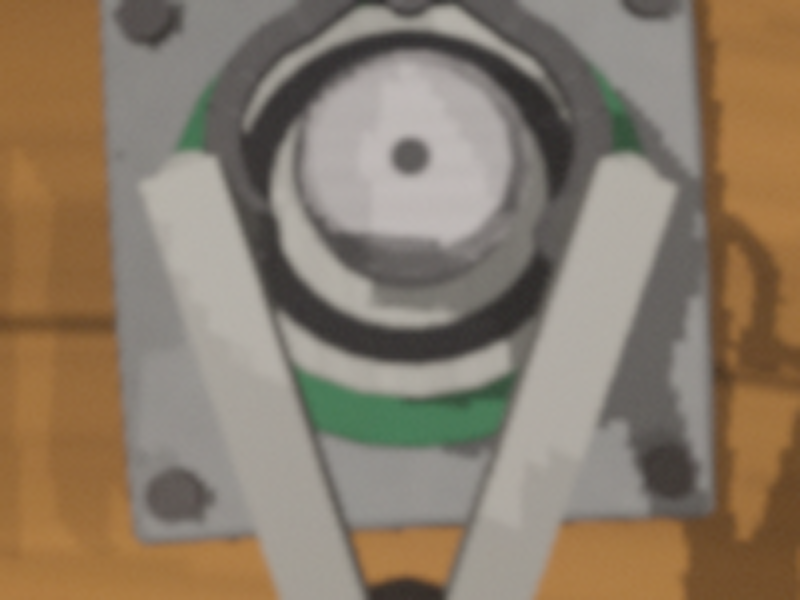

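The axle's dot (410,156) sits within 1–2 px of the predicted ring centre. Lowering over the taper.

>>> apply_moves(commands=[0, 0, 0.004, 0, 0, 0, 1, 0, 0, 0.004, 0, 0, 0, 1, 0, 0, 0.004, 0, 0, 0, 1, 0, 0, 0, 0, 0, 0, 1, 0, 0, 0, 0, 0, 0, 1])

```text
time: 9.4
ee_pos: [439.1, -234.7, 138.9]
tcp_rot: [[0.997, 0.079, -0.001], [0.079, -0.997, 0.001], [-0.001, -0.001, -1.0]]
force: [1.3, 0.6, -2.1]
gripper_width: 28.4
```

Run:
```python
from ov import *
overlay("w9",117,1.3,28.6,556.3,-226.1)
```

```text
9.4 [ 439.06 -234.67  138.9 ] [ 1.34  0.61 -2.05] [-6.e-04  5.e-04 -1.e+00] 28.420965733010117
ring [ 555.77 -226.73  110.23] err tool [ 0.59 -0.56 32.73]
```

View pics/w9o.png

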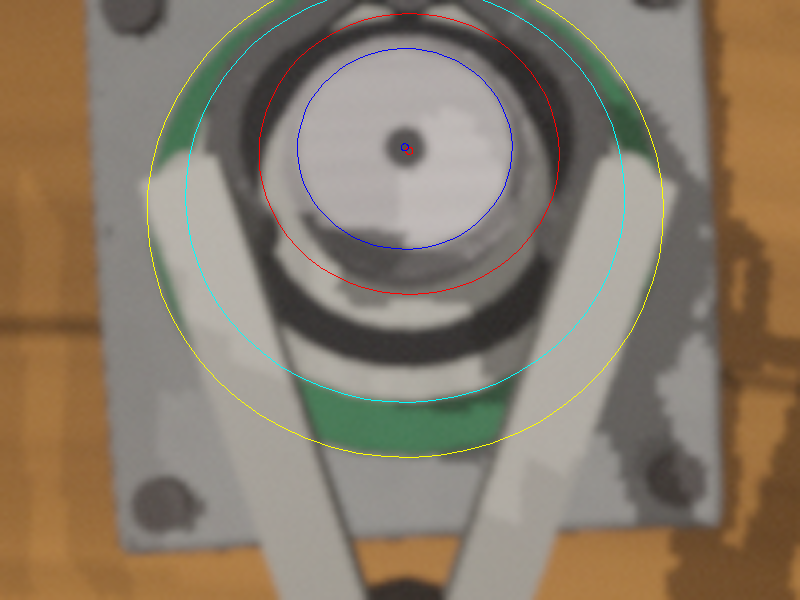

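View pics/w9c.png

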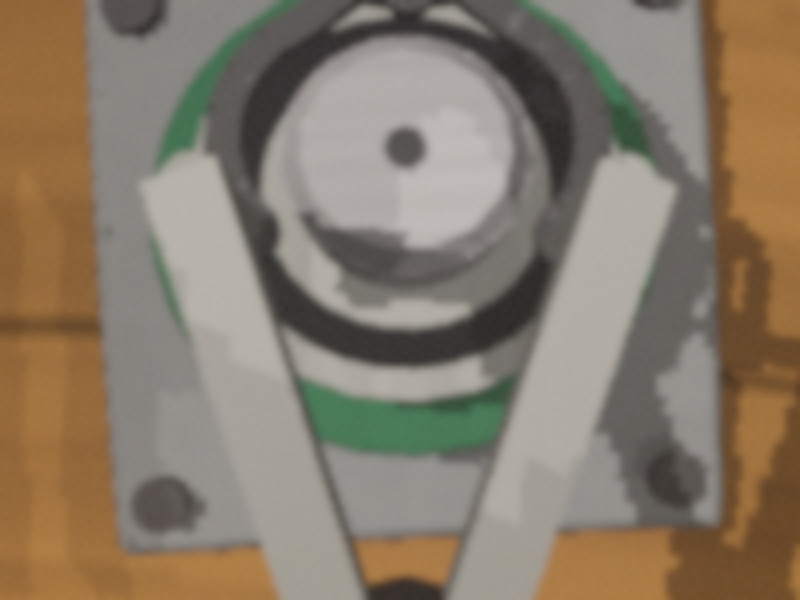

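>>> apply_moves(commands=[0.0005, -0.0005, 0.004, 0, 0, 0, 1, 0, 0, 0.004, 0, 0, 0, 1, 0, 0, 0.004, 0, 0, 0, 1, 0, 0, 0, 0, 0, 0, 1, 0, 0, 0, 0, 0, 0, 1])

```text
time: 9.87
ee_pos: [439.4, -234.1, 126.7]
tcp_rot: [[0.997, 0.079, -0.001], [0.079, -0.997, 0.001], [-0.001, -0.001, -1.0]]
force: [0.5, 0.1, -1.6]
gripper_width: 28.3
```

Run:
```python
from ov import *
overlay("w10",117,1.3,28.6,556.3,-226.1)
```

```text
9.8667 [ 439.38 -234.09  126.73] [ 0.48  0.13 -1.57] [-1.e-03  7.e-04 -1.e+00] 28.328809109730802
ring [ 556.09 -226.14   98.03] err tool [ 2.300e-01 -1.000e-02  2.053e+01]
```

View pics/w10c.png

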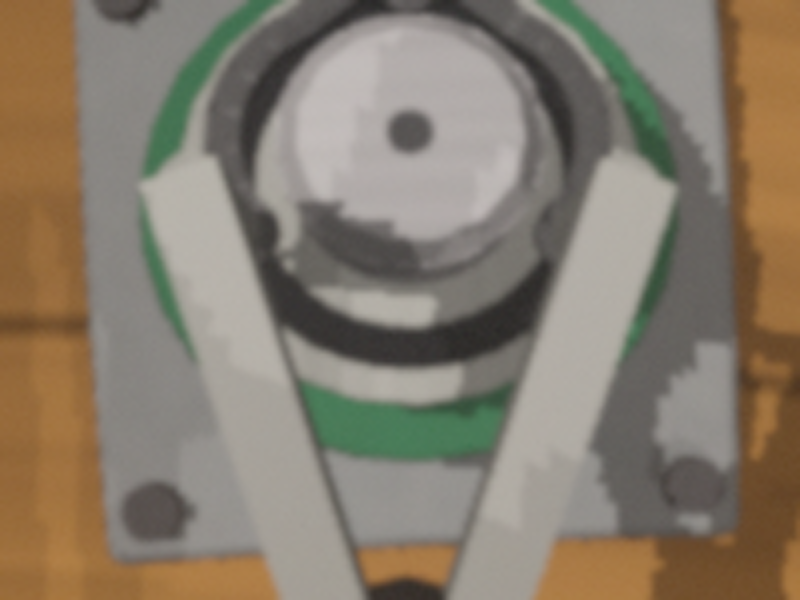

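No contact and still centred (dot at 409,131). Continue.

>>> apply_moves(commands=[0, 0, 0.004, 0, 0, 0, 1, 0, 0, 0.004, 0, 0, 0, 1, 0, 0, 0.004, 0, 0, 0, 1, 0, 0, 0.003, 0, 0, 0, 1, 0, 0, 0, 0, 0, 0, 1, 0, 0, 0, 0, 0, 0, 1])

```text
time: 10.42
ee_pos: [439.5, -234.2, 111.9]
tcp_rot: [[0.997, 0.079, -0.001], [0.079, -0.997, 0.001], [-0.001, -0.001, -1.0]]
force: [-0.4, -0.8, -2.1]
gripper_width: 28.4
```

>>> apply_moves(commands=[0, 0, 0.001, 0, 0, 0, 1, 0, 0, 0, 0, 0, 0, 1, 0, 0, 0.001, 0, 0, 0, 1, 0, 0, 0, 0, 0, 0, 1])

```text
time: 10.75
ee_pos: [439.7, -234.3, 110.3]
tcp_rot: [[0.997, 0.079, 0.0], [0.079, -0.997, 0.0], [0.0, -0.0, -1.0]]
force: [-0.8, -0.7, -1.2]
gripper_width: 28.3
```

Run:
```python
from ov import *
overlay("w11",117,1.3,28.6,556.3,-226.1)
cv2.imwrite("pics/s11.png",cv2.resize(manip.camera("scene")[190:320,200:330],None,fx=4.5,fy=4.5,interpolation=cv2.INTER_CUBIC))
```

```text
10.75 [ 439.75 -234.35  110.27] [-0.82 -0.7  -1.21] [ 0.  0. -1.] 28.286972924404385
ring [ 556.49 -226.42   81.67] err tool [-0.16 -0.34  4.17]
```

View pics/w11c.png

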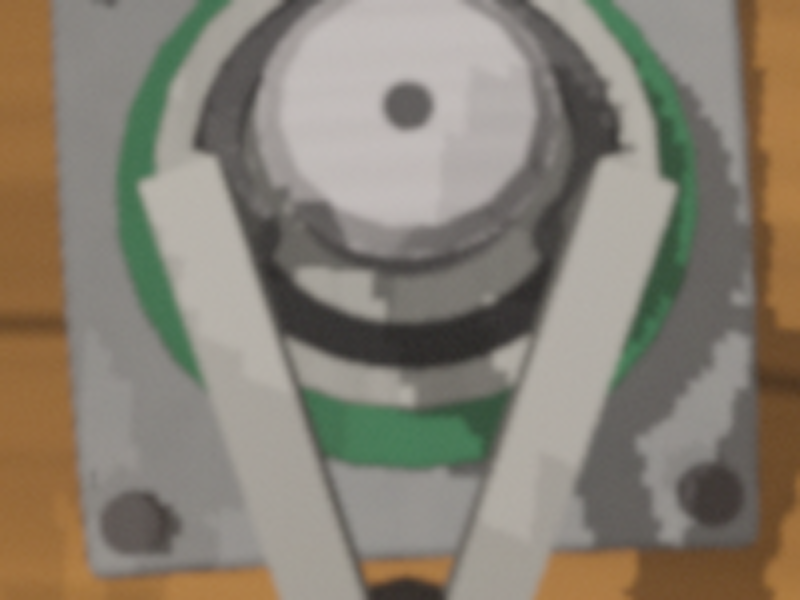

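View pics/s11.png

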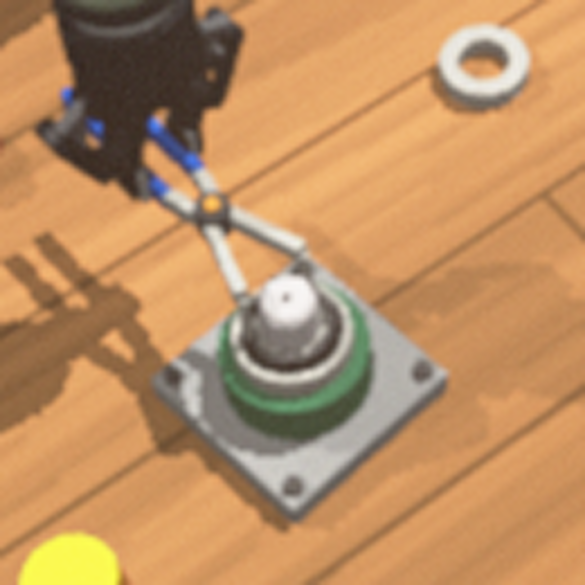

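The ring is around the axle with no contact yet. I'll go down in small steps to find where it touches the bearing.

>>> apply_moves(commands=[0, 0, 0.001, 0, 0, 0, 1, 0, 0, 0, 0, 0, 0, 1, 0, 0, 0.001, 0, 0, 0, 1, 0, 0, 0, 0, 0, 0, 1, 0, 0, 0, 0, 0, 0, 1])

```text
time: 11.27
ee_pos: [439.7, -234.3, 108.2]
tcp_rot: [[0.997, 0.079, -0.0], [0.079, -0.997, 0.0], [-0.0, -0.0, -1.0]]
force: [-0.3, -0.4, -1.9]
gripper_width: 28.4
```

>>> apply_moves(commands=[0, 0, 0.001, 0, 0, 0, 1, 0, 0, 0, 0, 0, 0, 1, 0, 0, 0, 0, 0, 0, 1])

```text
time: 11.52
ee_pos: [439.7, -234.3, 107.2]
tcp_rot: [[0.997, 0.079, -0.0], [0.079, -0.997, 0.0], [-0.0, -0.0, -1.0]]
force: [1.0, 0.3, -2.0]
gripper_width: 28.5
```

>>> apply_moves(commands=[0, 0, 0.001, 0, 0, 0, 1, 0, 0, 0, 0, 0, 0, 1, 0, 0, 0, 0, 0, 0, 1])

```text
time: 11.77
ee_pos: [439.8, -234.4, 106.3]
tcp_rot: [[0.997, 0.079, 0.0], [0.079, -0.997, -0.0], [0.0, 0.0, -1.0]]
force: [0.2, 0.3, -1.3]
gripper_width: 28.6
```

>>> apply_moves(commands=[0, 0, 0.0005, 0, 0, 0, 1, 0, 0, 0, 0, 0, 0, 1, 0, 0, 0, 0, 0, 0, 1])

```text
time: 12.02
ee_pos: [439.8, -234.4, 105.9]
tcp_rot: [[0.997, 0.079, 0.0], [0.079, -0.997, -0.0], [0.0, 0.0, -1.0]]
force: [-0.7, -0.2, -1.4]
gripper_width: 28.5
```

>>> apply_moves(commands=[0, 0, 0.0005, 0, 0, 0, 1, 0, 0, 0, 0, 0, 0, 1, 0, 0, 0, 0, 0, 0, 1])

```text
time: 12.27
ee_pos: [439.8, -234.4, 105.4]
tcp_rot: [[0.997, 0.079, 0.0], [0.079, -0.997, -0.0], [0.0, 0.0, -1.0]]
force: [0.0, 0.2, -0.5]
gripper_width: 28.3
```

>>> apply_moves(commands=[0, 0, 0.0005, 0, 0, 0, 1, 0, 0, 0, 0, 0, 0, 1, 0, 0, 0, 0, 0, 0, 1])

```text
time: 12.52
ee_pos: [439.8, -234.4, 104.9]
tcp_rot: [[0.997, 0.079, 0.0], [0.079, -0.997, -0.0], [0.0, 0.0, -1.0]]
force: [-1.8, 0.0, 0.0]
gripper_width: 28.3
```

Run:
```python
from ov import *
for i in range(3):
    overlay("w12",117,1.3,28.6,556.3,-226.1)
print(manip.sense()["torque"])
```

```text
12.5167 [ 439.75 -234.42  104.87] [-1.81  0.03  0.03] [ 0.e+00 -1.e-04 -1.e+00] 28.320663058687295
ring [ 556.49 -226.5    76.28] err tool [-0.16 -0.42 -1.22]
12.5667 [ 439.78 -234.42  104.89] [-1.69  0.14 -0.88] [ 1.e-04 -1.e-04 -1.e+00] 28.165160131451508
ring [ 556.52 -226.5    76.3 ] err tool [-0.19 -0.41 -1.2 ]
12.6167 [ 439.75 -234.41  104.88] [-1.5  -1.05  0.57] [ 0.e+00 -1.e-04 -1.e+00] 28.263653584910067
ring [ 556.49 -226.48   76.28] err tool [-0.16 -0.4  -1.22]
[0.06431534 0.0006003  0.04449618]
```

View pics/w12c.png

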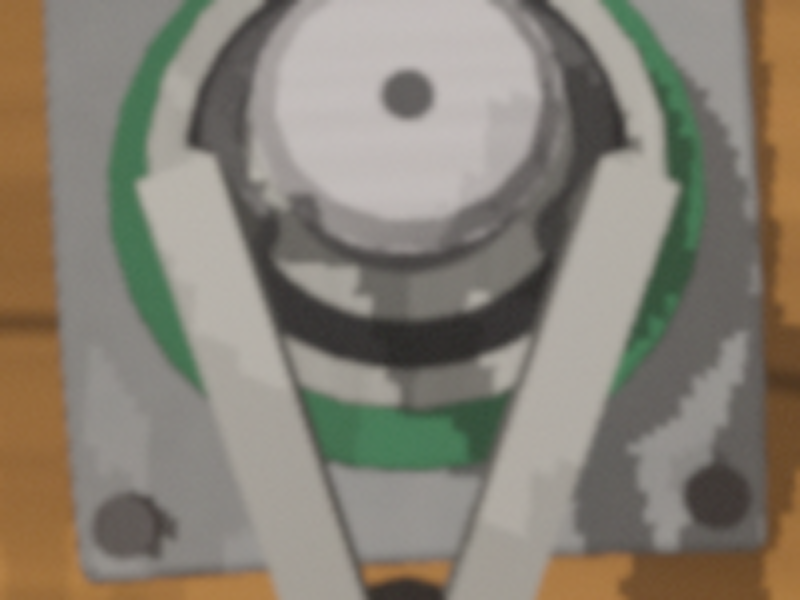

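The force rose from about −1.9 to −0.1 N near EE z of 105.5. That is light contact (~2 N) with the bearing, and it agrees with the predicted 105.6. Backing off 1.2 mm to groove level.

>>> apply_moves(commands=[0, 0, -0.0012, 0, 0, 0, 1, 0, 0, 0, 0, 0, 0, 1, 0, 0, 0, 0, 0, 0, 1, 0, 0, 0, 0, 0, 0, 1])

```text
time: 13.0
ee_pos: [439.8, -234.4, 105.9]
tcp_rot: [[0.997, 0.079, 0.0], [0.079, -0.997, -0.0], [0.0, 0.0, -1.0]]
force: [0.3, -0.2, -0.8]
gripper_width: 28.5
```

Run:
```python
from ov import *
for i in range(4):
    overlay("w13",117,1.3,28.6,556.3,-226.1)
a=[cv2.cvtColor(cv2.imread(f"pics/w{i}.png"),cv2.COLOR_BGR2GRAY) for i in (9,13)]
t=a[0][150:206,298:354]
print(cv2.minMaxLoc(cv2.matchTemplate(a[1][140:216,288:364],t,cv2.TM_CCOEFF_NORMED)))
cv2.imwrite("pics/top13.png",manip.camera("top"));
```

```text
13.0 [ 439.84 -234.36  105.91] [ 0.34 -0.18 -0.82] [ 2.e-04 -0.e+00 -1.e+00] 28.467326238973577
ring [ 556.58 -226.45   77.33] err tool [-0.25 -0.37 -0.17]
13.05 [ 439.84 -234.39  105.91] [ 0.06 -0.64 -1.  ] [ 2.e-04 -0.e+00 -1.e+00] 28.680851995787688
ring [ 556.59 -226.48   77.33] err tool [-0.26 -0.4  -0.17]
13.1 [ 439.84 -234.38  105.93] [ 0.43 -0.01 -1.64] [ 2.e-04 -0.e+00 -1.e+00] 28.477876627990604
ring [ 556.58 -226.46   77.36] err tool [-0.25 -0.38 -0.14]
13.15 [ 439.83 -234.37  105.96] [ 0.14 -0.21 -1.75] [ 1.e-04 -0.e+00 -1.e+00] 28.69985557681574
ring [ 556.57 -226.45   77.37] err tool [-0.24 -0.37 -0.13]
(0.006384056061506271, 0.9904960989952087, (20, 0), (10, 10))
```

View pics/w13o.png

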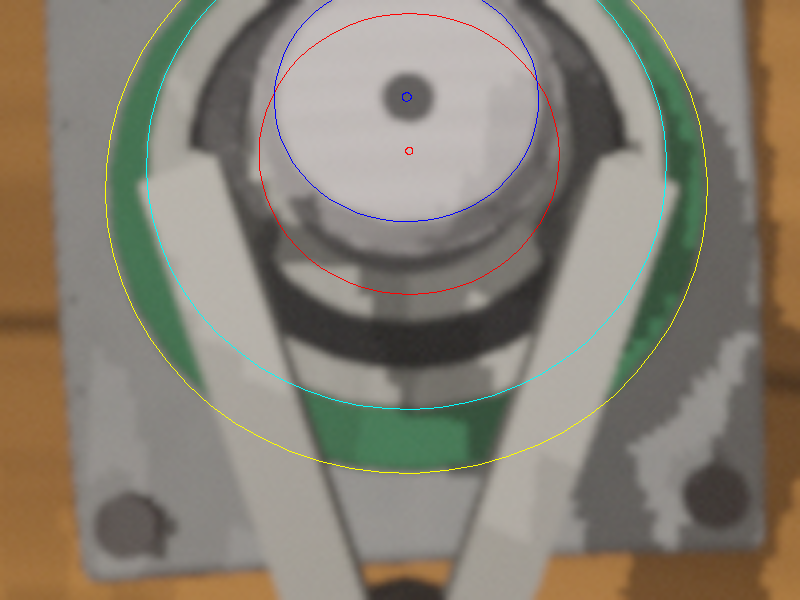

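View pics/top13.png

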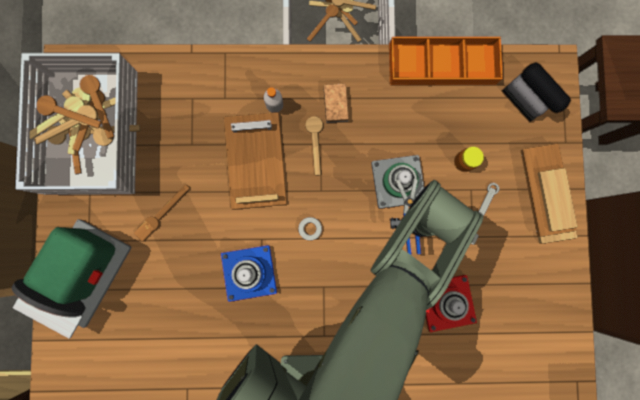

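The ring is centred to within about 0.5 mm, free or barely touching, with the overlay matching the bearing. The other bench objects are unmoved. Handing in.

Run:
```python
from station import manip
print(manip.close_job())
s=manip.sense();print(s["time"],s["ee_pos"],s["force"],s["gripper_width"])
```

```text
the job is handed in; nothing more can be done
None
the job is handed in; nothing more can be done
```

I gripped the pliers by their handles, squeezed them to the stop, lifted them 10 mm and drew them back from under the bridge. I then carried them to the grey/green stand and lowered the ring over the axle. The job is handed in at about 13 s, with the pliers still held and squeezed; no verdict is reported.

**Last checks before handing in:**
- **Height:** the ring centre is at about 77.4 mm, against the groove's 77.5 mm. Lowering until it lightly touched the bearing (about 2 N) matched the predicted height, and I backed off 1.2 mm from there.
- **Sideways:** the ring is within about 0.5 mm of the axle by the wrist camera. The pivot estimates disagreed by about 5 mm along the pliers; I took the image-based value, and the ring went on without side contact.
- **Pliers:** the tool is level and the arm still. The handles looked parallel and held at about 28.5 mm. That is less than the stated 34 mm over the handles, which I took to be a gripper reading offset. The jaw angle itself could not be read directly.
- **Force:** about −1.7 N in z, roughly the pliers' own weight, so there is little or no load on the bearing.
- **Bench:** the other things looked unmoved in the top view.

One thing did not go as planned. While closing on the handles, the gripper's swing pressed the pliers onto the rack with about 21 N, and I relieved it at once by lifting.

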